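Clear the photometer's vial well, seat the fresh vial and shut the light cover

TASK

Before you pick up the fresh vial, reach into the photometer's open well with the fingertips and feel whether a used vial was left in it; if there is one, lift it out and stand it in a free hole of the rack (if the well is empty, the used vial is already in the rack). Then take the fresh vial, which stands alone on the counter, lower it gently all the way to the bottom of the well without dropping it in, and slide the flat light cover fully shut over it. Keep the vials upright, do not knock one against another, and leave the other things where they are.

Things in the scene. Friction and masses are not known exactly. Their poses are not given: they have to be found in the camera images.
- meter: white bench photometer, fixed, 212 long (x), 136 wide (y), deck 106 above the counter. Origin on the counter right below the axis of its vial well; +x points to its back, away from the sloping display and keys. In the deck is a black finger chamber 46 long (x) by 104 wide (y), centred on the well axis, its floor 75 above the counter.
- well (a point): centre of the vial well's mouth in the floor of the finger chamber, 75 above the counter. Round well 32 across with a 4 mm countersink; its bottom is 8 above the counter. A seated vial has its point 55.5 and its cap 79 to 103 above the counter; fingers have room beside the cap along the meter's y. If the well is empty the chamber is clear down to 75.
- cover (a joint): flat black light cover, 64 x 112, its top 112 above the counter, in guides on the deck that rise to 117 beside it. 0 = fully shut over chamber and well; grows as it slides to the meter's +x (back), end stop 0.066 m. Starts open, at 0.060 or more, leaving the chamber clear. Slides with about 2 N and stays where left; passes 4 above the cap of a seated vial.
- cover_grip (a point): centre of the upright grip rib on the cover: 10 thick (meter x), 60 long (meter y), 111 to 127 above the counter; moves with the cover.
- used_vial_mid (a point): glass vial 95 high: body 28 across from the foot to 71 (lowest 4 tapered), black ribbed cap above, 32 across, 24 high, best gripped there. About 70 g; all vials are alike. Point: on its axis half-way up, 47.5 above its foot; z along it to the cap. Used vial: starts either in the photometer's well or in a hole of the rack, point 55.5 above the counter.
- fresh_vial_mid (a point): glass vial 95 high: body 28 across from the foot to 71 (lowest 4 tapered), black ribbed cap above, 32 across, 24 high, best gripped there. About 70 g; all vials are alike. Point: on its axis half-way up, 47.5 above its foot; z along it to the cap. Fresh vial: starts standing alone on the bare counter, right of the photometer.
- old_vial_mid (a point): glass vial 95 high: body 28 across from the foot to 71 (lowest 4 tapered), black ribbed cap above, 32 across, 24 high, best gripped there. About 70 g; all vials are alike. Point: on its axis half-way up, 47.5 above its foot; z along it to the cap. Another vial, which stands in a hole of the rack and stays there.
- rack: aluminium vial rack, fixed, left of the photometer: 180 long (its x), 66 wide (its y), three holes in a row along its x, 52 apart. Origin on the counter below its middle hole. End plates rise to 58.
- rack_hole0 (a point): centre of the rack's hole 0 (at the rack's -x, towards the robot), at the top of its upper plate, 54 above the counter. Hole 35 across; the floor under it is 8 above the counter, so a vial standing in it has its point 55.5 above the counter.
- rack_hole1 (a point): centre of the rack's hole 1 (the middle), at the top of its upper plate, 54 above the counter. Hole 35 across; the floor under it is 8 above the counter, so a vial standing in it has its point 55.5 above the counter.
- rack_hole2 (a point): centre of the rack's hole 2 (at the rack's +x, away from the robot), at the top of its upper plate, 54 above the counter. Hole 35 across; the floor under it is 8 above the counter, so a vial standing in it has its point 55.5 above the counter.
- net_pot: bystander to leave alone: empty black slotted plastic net pot, 62 across, 50 high (origin under its centre)
- tape_roll: bystander to leave alone: roll of pale adhesive tape lying flat, 96 across, 25 high (origin under its centre)

How it is judged:
On the way:
1. before the fresh vial is moved, the fingers touch the used vial in the well, or reach into the finger chamber over the well to more than a centimetre below where its cap would be (distance of fresh_vial_mid from where it was at the start of the episode below 0.015 m and ((horizontal distance between used_vial_mid and well below 0.005 m and contact force between the fingers and used_vial above 0.5 N) or (horizontal distance between the grasp point and well below 0.018 m and height (world z) of the grasp point below 0.112 m))), for 0.05 s.
At the end, for the whole second after the job is handed in: the fresh vial stands upright on the bottom of the well (within 5 mm of its axis, not more than 3 mm high), the light cover is shut to within 4 mm, the used vial stands upright at the bottom of a hole of the rack, and all are at rest (horizontal distance between fresh_vial_mid and well below 0.005 m and height (world z) of fresh_vial_mid below 0.0585 m and angle between fresh_vial_mid's own z axis and vertical below 0.1 rad and value of joint cover below 0.004 m and height (world z) of used_vial_mid below 0.062 m and angle between used_vial_mid's own z axis and vertical below 0.2 rad and x of used_vial_mid in the frame of rack between -0.065 and 0.065 m and y of used_vial_mid in the frame of rack between -0.012 and 0.012 m and linear speed of each of fresh_vial, used_vial below 0.02 m/s); the robot touches nothing.
It fails at once if the fresh vial is dropped into the well (moves in it faster than 0.5 m/s) (horizontal distance between fresh_vial_mid and well below 0.012 m and height (world z) of fresh_vial_mid below 0.12 m and linear speed of fresh_vial above 0.5 m/s).
It fails at once if a vial is tipped over (angle between any of fresh_vial_mid, used_vial_mid, old_vial_mid's own z axis and vertical above 0.6 rad).
It fails at once if vials are knocked against one another (over 6 N) (contact force between fresh_vial and used_vial above 6 N or contact force between any of fresh_vial, used_vial and old_vial above 6 N).
It fails at once if the other vial in the rack or a bystander is moved more than 3 cm (distance of any of old_vial_mid, net_pot, tape_roll from where it was at the start of the episode above 0.03 m).
It also fails if it takes over 72 s, if anything falls off the work surface, if the arm or the gripper's body presses on something with over 40 N, if the wrist force passes 120 N, or if a joint passes its speed limit or range.

ROBOT

A 6-joint arm with a two-finger parallel gripper is mounted at the origin on a cart in front of the work surface, level with it; the furniture and walls round the work are solid. World frame = base frame: x ahead of the robot, y to its left, z up, the work surface at z = 0. Lengths are in m, angles in rad, forces in N, time in s.
With the tool pointing down it reaches from about 0.35 to 1 m from the base axis. Payload 7.1 kg.
Tool frame: the origin (TCP) lies between the finger pads; the fingertips stand bot.tcp_to_tips ahead of it and the grasp point (between the pads) lies 3 mm ahead of it (bot.tcp_to_tips is the distance from the TCP to the fingertips, in m); z points along the fingers, y is the line along which they close (so a half turn about z gives the same grasp; the last joint's range is limited). The gripper opens to 85 mm and grips with 20 to 120 N. Pads are 22 mm wide; open, the fingers measure 114 mm over their backs; the gripper's body (76 mm by 85 mm) begins 54 mm behind the grasp point. The pads swing forward as they close: fully open they stand 13 mm farther back than shut.
Start: joints at [1.215, 0.423, 1.63, -0, 1.089, -0.019], TCP at [0.207, 0.59, 0.253] pointing down, gripper open.
Joint ranges: [-3, 3], [-0.9, 2.11], [0.09, 2.58], [-1.31, 4.45], [0.11, 2.69], [-2.54, 2.54]. Speed limits (rad/s): [2.39, 2.39, 3.01, 3.14, 3.14, 3.14].

INTERFACE

Orientations are given as [roll, pitch, yaw] about the fixed x, y, z axes, in that order (R = Rz(yaw) Ry(pitch) Rx(roll)).
In Python, from station import bot, readout, vision, search_frame, outline_of gives the robot as it stands. The module is installed in compiled form; this text tells all that it offers. Calls block until the motion is done:
- bot.reach(position, orientation): joint-space move of the TCP to a pose.
- bot.servo_line(position, speed=0.15, ori=None, guard=None): straight line of the TCP; ori=None keeps the orientation; speed is the mean speed in m/s. With guard (N) it stops when the force on the tool has changed by that much, and returns True; else False.
- bot.move_joints(angles): joint-space move.
- bot.move_gripper(opening, strength=None): finger opening in m; strength is the grip in N (None keeps the last); returns when the fingers have stopped.
- bot.hold(seconds).
- bot.solve_ik(position, orientation): joint angles nearest the present ones, or None.
- readout.get_obs(): the state.
- vision.get_image(name): name is "scene" or "top"; returns the picture (480x640x3 uint8, blue, green, red); there is no depth.
- vision.camera_model(name): a dict with "fov_y" (degrees; the focal length in pixels is half the picture's height over the tangent of half this angle, whatever the lens; pixels are square), "cx", "cy" (the principal point, pixels), "xyz" and "attitude" of the camera in the world. Camera axes: x right, y up, looking along -z (the intrinsics and any distortion apply to the point x, -y, -z); pixel columns grow to the right and rows downward; lengths in m; the calibration is good to about 2 mm. A picture is of the moment at which its call begins. camera_model takes no time and is no camera call.
A pose or a line that the arm cannot do raises bot.Unreachable and nothing moves.
- bot.close_job(): hands the job in; it is judged then, once.
Trained networks look in the newest picture that a camera, given by its name, has taken for a name from the list of things; names that differ only in an ending like _2 or _b are one class to them, and where a whole thing is asked for, a point or a joint stands for the part that bears it (a point fixed in the world has none). Each returns a list of dicts, best first, with "score" (0 to 1); they miss things now and then, are a little off and sometimes report something else, mostly with a low value. They report only what shows in the picture. A call takes as long as a camera call.
- search_frame(camera, thing): "bbox" ([left, top, right, bottom] in pixels, round what is visible of it).
- outline_of(camera, thing): "region" (480x640 bool, what is visible of it) and "bbox" ([left, top, right, bottom] in pixels, round what is visible of it).
The state is a dict: "clock": time; "joints": joint angles; "joint_vel": joint speeds; "joint_torque": joint torques, N m; "tool_pos": TCP position; "ee_rot": TCP orientation; "wrist_force": force on the tool from outside, world axes, zero at the start; "moment": the same for the moment, N m; "grip_width": finger opening in m; "grasp_force": force on a finger pad.
Only numpy, scipy, OpenCV 4.12 (cv2) and the standard library are available. Lean on these libraries where they do the work, as an engineer would, in place of code of your own. Each camera call takes 0.05 s, during which the arm holds its last target. There are 200 camera calls.

## Working session

There is one attempt and no reset: what is moved stays moved. The work goes in short steps, each a Python script; the robot and the scene stay as the last script left them, time stands still between calls to the robot, and variables do not carry over. Pictures are saved under pics/ and viewed, at most 10 in all, crops included, and the job is handed in when it is done.

```bash
mkdir -p pics
cat > h.py <<'E'
import numpy as np, cv2
from station import bot, readout, vision, search_frame, outline_of
E
python3 - <<'E'
from h import *
for c in ("scene","top"):
    im=vision.get_image(c); cv2.imwrite(f"pics/{c}0.png",im)
    m=vision.camera_model(c); print(c,m)
    for t in ("meter","cover","cover_grip","well","used_vial_mid","rack","net_pot","tape_roll"):
        print(t,[(np.round(d["bbox"]).tolist(),round(d["score"],2)) for d in search_frame(c,t)])
print(bot.tcp_to_tips, readout.get_obs())
E
```

```text
scene {'fov_y': 48.46192579574408, 'cx': 313.2916310693131, 'cy': 235.12294650904525, 'xyz': array([ 0.07770824, -0.4783406 ,  0.93778456]), 'attitude': array([ 0.68906497,  0.00133199, -0.7880718 ])}
meter [([221.0, 190.0, 338.0, 308.0], 0.75), ([136.0, 175.0, 221.0, 247.0], 0.27)]
cover [([279.0, 194.0, 329.0, 238.0], 0.81)]
cover_grip [([282.0, 195.0, 332.0, 237.0], 0.93)]
well [([221.0, 192.0, 339.0, 305.0], 0.82)]
used_vial_mid [([273.0, 228.0, 290.0, 250.0], 0.85)]
rack [([136.0, 178.0, 220.0, 247.0], 0.65)]
net_pot [([249.0, 155.0, 276.0, 181.0], 0.88)]
tape_roll [([414.0, 271.0, 461.0, 317.0], 0.78), ([222.0, 189.0, 343.0, 305.0], 0.75), ([271.0, 226.0, 292.0, 248.0], 0.31)]
top {'fov_y': 43.35009684859479, 'cx': 319.88691662436474, 'cy': 241.99002046823733, 'xyz': array([0.36366058, 0.01176966, 1.60024001]), 'attitude': array([ 0.12567648,  0.01460006, -1.59048927])}
meter [([281.0, 218.0, 341.0, 305.0], 0.93)]
cover [([288.0, 216.0, 336.0, 243.0], 0.97)]
cover_grip [([288.0, 214.0, 334.0, 245.0], 0.9)]
well [([283.0, 213.0, 342.0, 306.0], 0.59)]
used_vial_mid []
rack [([190.0, 257.0, 225.0, 328.0], 0.74)]
net_pot [([210.0, 196.0, 232.0, 217.0], 0.7)]
tape_roll [([394.0, 180.0, 433.0, 215.0], 0.64)]
0.022 {'clock': 0.9, 'joints': array([ 1.21500411e+00,  4.23058927e-01,  1.62989780e+00, -3.72702563e-05,
        1.08860852e+00, -1.89751151e-02]), 'joint_vel': array([-0.00081844,  0.00049106, -0.00074878, -0.00038194, -0.00113179,
        0.00017542]), 'joint_torque': array([-1.46247752e-03, -5.57314968e+01, -2.82147986e+01, -2.51644351e-04,
        8.93316446e-04,  1.78905850e-05]), 'tool_pos': array([0.20651752, 0.58987877, 0.25334559]), 'ee_rot': array([3.14156588e+00, 3.35353279e-05, 2.80479284e+00]), 'wrist_force': array([ 0.42467702, -0.30781152,  0.59451947]), 'moment': array([-0.03930416, -0.03329505, -0.06291155]), 'grasp_force': 0.0, 'grip_width': 0.0852768725196429}
```

```bash
ls -la .
```

```text
total 16
drwxr-xr-x  3 agent agent 4096 Dec  3 21:44 .
drwxr-xr-x 23 root  root  4096 Dec  3 21:44 ..
-rw-r--r--  1 agent agent   91 Dec  3 21:44 h.py
drwxr-xr-x  2 agent agent 4096 Dec  3 21:44 pics
```

Run:
```python
import cv2
a=cv2.imread("pics/scene0.png"); b=cv2.imread("pics/top0.png")
cv2.imwrite("pics/s1.png",cv2.resize(a[140:365,120:420],None,fx=2.66,fy=2.66,interpolation=cv2.INTER_CUBIC))
cv2.imwrite("pics/t1.png",cv2.resize(b[170:350,180:420],None,fx=3.33,fy=3.33,interpolation=cv2.INTER_CUBIC))
```

```text
(no output)
```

View pics/s1.png

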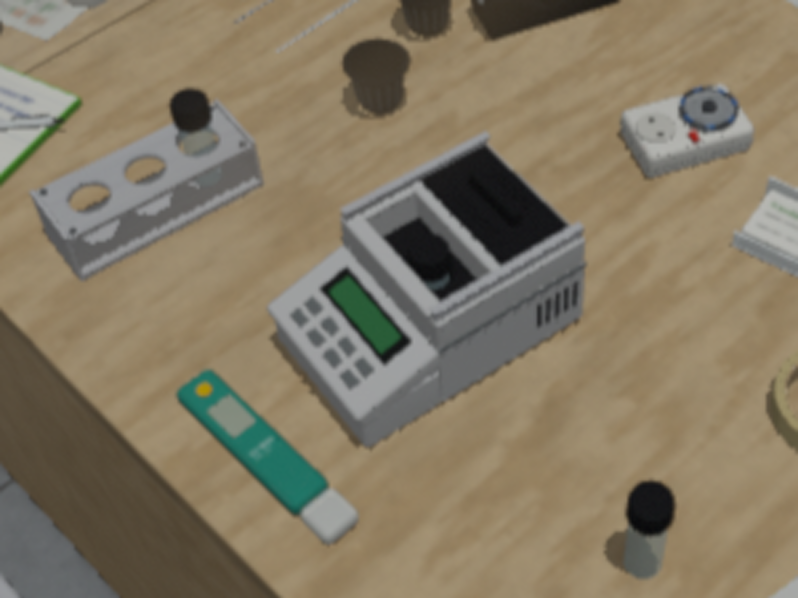

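View pics/t1.png

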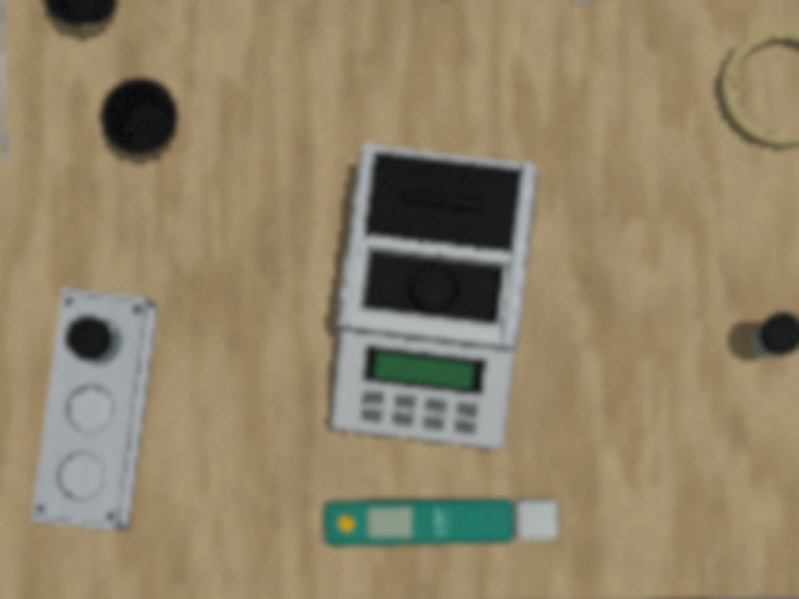

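View pics/scene0.png

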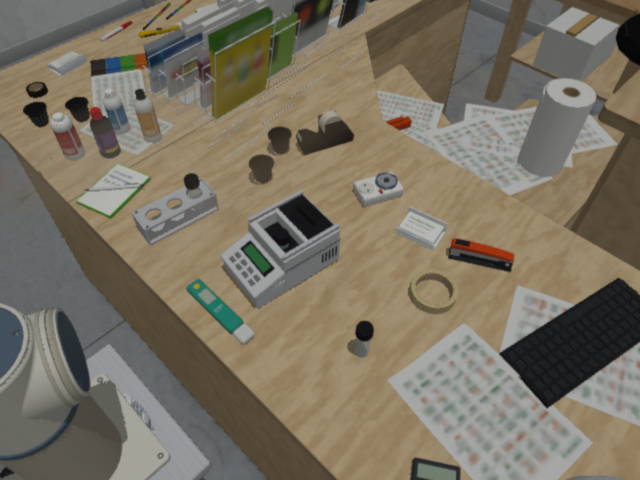

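The used vial's cap shows in the well (top crop 434,287). The old vial is in hole 2 and holes 0 and 1 are free. The fresh vial stands right of the meter (top crop 780,333). Next I turn these pixels into positions.

```bash
cat >> h.py <<'E'
from scipy.spatial.transform import Rotation as Ro
def ray(c,px,z):
    m=vision.camera_model(c); f=240/np.tan(np.radians(m["fov_y"])/2)
    d=Ro.from_euler("xyz",m["attitude"]).as_matrix()@np.array([(px[0]-m["cx"])/f,-(px[1]-m["cy"])/f,-1])
    p=m["xyz"]; return (p+d*(z-p[2])/d[2])[:2]
S=lambda u,v,z: ray("scene",(120+u/2.66,140+v/2.66),z)
T=lambda u,v,z: ray("top",(180+u/3.33,170+v/3.33),z)
E
python3 - <<'E'
from h import *
np.set_printoptions(precision=4,suppress=True)
print("used",S(433,238,.103),T(434,287,.103))
print("fresh",S(652,497,.095),T(780,333,.095))
print("old",S(190,105,.103),T(89,338,.103))
print("h0",S(89,197,.054),T(80,475,.054)); print("h1",S(146,169,.054),T(90,410,.054))
def yaw(a,b): d=b-a; return np.arctan2(-d[0],-d[1])
print("note y dir left->right is -y; meter yaw from y-edges:")
def y(a,b):
    d=a-b; return np.arctan2(-d[0],d[1])   # a left(+y), b right
print(y(T(373,153,.112),T(522,168,.112)),y(T(363,305,.106),T(498,323,.106)),y(T(345,325,.106),T(515,347,.106)),y(S(345,213,.117),S(437,318,.106)))
print("x-edge", [np.arctan2(*(b-a)[::-1]) for a,b in ((S(437,318,.112),S(582,230,.117)),(S(346,213,.117),S(487,138,.117)),(T(340,325,.106),T(365,143,.117)),(T(517,345,.106),T(537,163,.117)))])
print("rib",S(495,200,.127),T(442,202,.127))
print("corner back",T(373,153,.112),T(522,168,.112), "chamber", S(440,298,.106))
print("tape",ray("top",(413,198),.02),"pot",ray("top",(221,206),.05))
for c in("scene","top"):
  vision.get_image(c)
  for t in("fresh_vial_mid","rack"):
    for d in outline_of(c,t):
      (x,yy)=np.nonzero(d["region"])[::-1]; print(c,t,d["score"],d["bbox"],x.mean(),yy.mean())
E
```

```text
used [0.5311 0.0623] [0.5181 0.0544]
fresh [ 0.4835 -0.2042] [ 0.4788 -0.2037]
old [0.4874 0.3123] [0.4852 0.3132]
h0 [0.386  0.3306] [0.3842 0.3296]
h1 [0.4384 0.323 ] [0.4337 0.3221]
note y dir left->right is -y; meter yaw from y-edges:
-0.12369082828070173 -0.15386222894725943 -0.14966589835550997 -0.11742549724940134
x-edge [np.float64(-0.15119438281765077), np.float64(-0.14850998492311548), np.float64(-0.15532627391407297), np.float64(-0.13192772105932843)]
rib [0.5774 0.0408] [0.5787 0.0467]
corner back [0.6192 0.0982] [ 0.6053 -0.0134] chamber [0.4935 0.0142]
tape [ 0.6762 -0.2187] pot [0.6603 0.2871]
scene fresh_vial_mid 0.85 [355.9, 321.8, 372.6, 353.5] 363.40687160940325 338.3345388788427
scene rack 0.95 [134.4, 177.0, 220.2, 246.2] 174.87353718384296 213.1895054737637
top fresh_vial_mid 0.45 [404.5, 267.5, 422.0, 276.1] 412.80405405405406 269.8783783783784
top rack 0.89 [191.1, 257.2, 225.9, 328.5] 207.8400864397623 294.57212317666125
```

Run:
```python
import cv2,numpy as np
a=cv2.imread("pics/scene0.png"); b=cv2.imread("pics/top0.png")
g=lambda i:(255*(i/255.)**0.45).astype(np.uint8)
A=cv2.resize(g(a[190:260,245:345]),None,fx=6,fy=6,interpolation=cv2.INTER_CUBIC)
B=cv2.resize(g(b[210:280,275:345]),None,fx=8.5,fy=8.5,interpolation=cv2.INTER_CUBIC)
cv2.imwrite("pics/ab.png",np.vstack([A[:,:]]) );cv2.imwrite("pics/b.png",B)
```

```text
(no output)
```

View pics/ab.png

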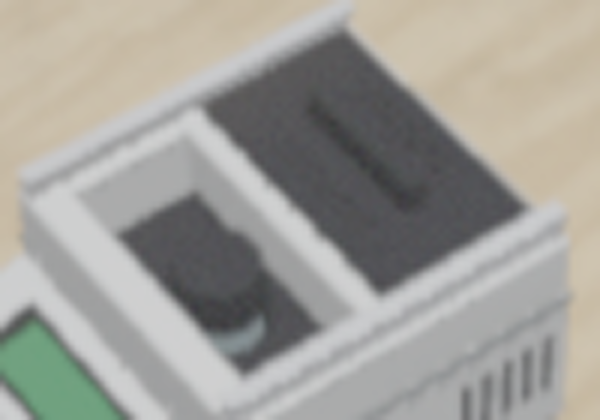

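View pics/b.png

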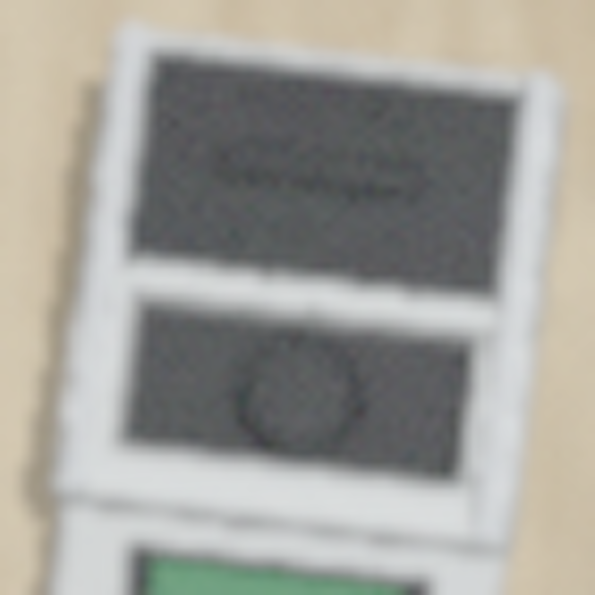

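Run:
```python
from h import *
from scipy.optimize import least_squares
np.set_printoptions(precision=4,suppress=True)
top=lambda u,v:(275+u/8.5,210+v/8.5); sc=lambda u,v:(245+u/6,190+v/6)
# (cam, px, meter xy, z, moves with cover)
C=[(-.032,.056),(.032,.056),(-.032,-.056),(.032,-.056)]
O=[]
for p,c in zip([(205,105),(347,30),(380,293),(528,210)],C): O.append(("scene",sc(*p),c,.112,1))
for p,c in zip([(128,258),(150,52),(497,293),(522,95)],C): O.append(("top",top(*p),c,.112,1))
O.append(("scene",sc(218,255),(0,0),.103,0)); O.append(("top",top(301,393),(0,0),.103,0))
for p,c in zip([(75,192),(190,112),(240,380),(365,300)],[(-.023,.052),(.023,.052),(-.023,-.052),(.023,-.052)]): O.append(("scene",sc(*p),c,.106,0))
O.append(("top",top(460,477),(-.023,-.052),.106,0))
def res(v,cams):
    r=[]
    R=np.array([[np.cos(v[2]),-np.sin(v[2])],[np.sin(v[2]),np.cos(v[2])]])
    for c,p,m,z,k in O:
        if c in cams: r.append(R@(np.array(m)+[k*v[3],0])+v[:2]-ray(c,p,z))
    return np.array(r)
for cams in (["scene"],["top"],["scene","top"]):
    s=least_squares(lambda v:res(v,cams).ravel(),[.52,.055,-.145,.063],loss="soft_l1",f_scale=.003)
    print(cams,s.x); print(res(s.x,cams)*1000)
```

```text
['scene'] [ 0.5242  0.0598 -0.1516  0.0607]
[[-1.0309  4.9912]
 [ 1.9563  4.6987]
 [-1.3845 -2.3136]
 [ 0.8669 -2.0648]
 [ 0.6308  1.3214]
 [ 2.7699  2.5887]
 [-4.8159 -3.6436]
 [ 2.9062 -0.5494]
 [-4.158  -2.4119]]
['top'] [ 0.5198  0.0547 -0.1341  0.062 ]
[[-0.7986  2.3327]
 [ 1.6888  1.0708]
 [-3.1457 -0.9743]
 [ 1.9185 -0.8836]
 [ 1.7872  0.5183]
 [-2.0288 -1.8692]]
['scene', 'top'] [ 0.5228  0.0574 -0.1511  0.0608]
[[-2.3068  2.5751]
 [ 0.6856  2.317 ]
 [-2.6003 -4.7388]
 [-0.3437 -4.4557]
 [ 1.9191  4.519 ]
 [ 4.2523  2.1833]
 [-2.3072  1.4819]
 [ 2.6028  0.4987]
 [-0.7556 -1.0936]
 [ 4.812   3.1646]
 [ 1.3537  0.1655]
 [-6.2283 -6.0421]
 [ 1.5458 -2.9811]
 [-5.5146 -4.8188]
 [ 0.1789  1.2883]]
```

```bash
cat >> h.py <<'E'
W=np.array([.520,.0565]); YM=np.pi-.145
def st(tag=""):
    o=readout.get_obs(); print(tag,"t%.1f"%o["clock"],"pos",np.round(o["tool_pos"],4),"yaw %.3f"%o["ee_rot"][2],"F",np.round(o["wrist_force"],1),"M",np.round(o["moment"],2),"w %.4f g %.1f"%(o["grip_width"],o["grasp_force"]),"j",np.round(o["joints"][5],2)); return o
E
python3 - <<'E'
from h import *
bot.reach([*W,.24],[np.pi,0,YM]); bot.move_gripper(.058,25); st("above")
print(bot.servo_line([*W,.14],.15,guard=6)); st()
print(bot.servo_line([*W,.103],.05,guard=4)); st("down")
bot.move_gripper(.0,25); bot.hold(.2); st("grip")
E
```

```text
above t3.8 pos [0.52   0.0567 0.24  ] yaw 2.997 F [-0.  -0.4 -0.7] M [-0.01 -0.05 -0.  ] w 0.0579 g 0.0 j -1.34
False
 t4.6 pos [0.5205 0.0565 0.1405] yaw 2.996 F [-0.4  0.4  0.2] M [-0.02 -0.03  0.03] w 0.0582 g 0.0 j -1.34
False
down t5.5 pos [0.5202 0.0565 0.1031] yaw 2.997 F [-0.7 -0.3  0.1] M [-0.03 -0.02 -0.03] w 0.0576 g 0.0 j -1.34
grip t6.1 pos [0.5204 0.0565 0.1034] yaw 2.997 F [0.1 1.  5.2] M [ 0.08  0.08 -0.01] w 0.0313 g 24.9 j -1.34
```

Run:
```python
from h import *
for z in (.11,.15,.24):
    bot.servo_line([*W,z],.06 if z<.2 else .12); st(z)
vision.get_image("scene"); im=vision.get_image("scene"); cv2.imwrite("pics/l.png",cv2.resize(im[100:300,180:380],None,fx=3,fy=3,interpolation=cv2.INTER_CUBIC))
```

```text
0.11 t6.3 pos [0.52   0.0565 0.1102] yaw 2.997 F [ 0.4 -0.4 -0.2] M [-0.08  0.02 -0.01] w 0.0309 g 24.8 j -1.34
0.15 t7.2 pos [0.5198 0.0565 0.15  ] yaw 2.997 F [-0.  -0.4 -0.2] M [-0.    0.01  0.  ] w 0.0310 g 24.8 j -1.34
0.24 t8.1 pos [0.5195 0.0564 0.2393] yaw 2.997 F [ 0.1  0.5 -1.6] M [-0.07 -0.02 -0.03] w 0.0314 g 24.8 j -1.34
```

View pics/l.png

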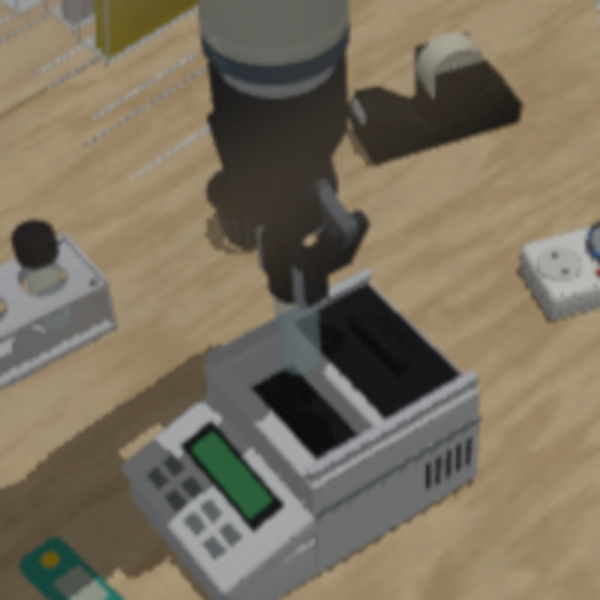

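The picture shows the used vial held upright, clear of the meter. Next it goes into rack hole 0.

Run:
```python
from h import *
H=np.array([.385,.330]); Y=np.pi-.165
bot.reach([*H,.24],[np.pi,0,Y]); st("above")
bot.servo_line([*H,.165],.12)
h=bot.servo_line([*H,.1045],.05,guard=4); o=st(h)
```

```text
above t9.3 pos [0.3854 0.3295 0.2399] yaw 2.976 F [-0.3 -0.5 -1.1] M [-0.   -0.03 -0.04] w 0.0311 g 24.8 j -0.72
False t11.4 pos [0.3852 0.3301 0.1048] yaw 2.977 F [ 0.5 -1.3 -1.7] M [-0.    0.02  0.01] w 0.0312 g 24.8 j -0.72
```

```bash
python3 - <<'E'
from h import *
H=np.array([.385,.330])
print(bot.servo_line([*H,.101],.03,guard=3)); st()
bot.move_gripper(.06,25); bot.hold(.2); st("rel")
bot.servo_line([*H,.22],.15)
F=np.array([.481,-.204])
bot.reach([*F,.2],[np.pi,0,YM-np.pi/2]); bot.move_gripper(.075)
print(bot.servo_line([*F,.095],.08,guard=4)); st("at fresh")
for c in("scene","top"): cv2.imwrite(f"pics/{c}2.png",vision.get_image(c))
d=outline_of("scene","used_vial_mid"); print([(x["bbox"],x["score"]) for x in d])
bot.move_gripper(0,20); bot.hold(.2); st("grip1")
bot.move_gripper(.06,20); bot.hold(.2); st("open")
E
python3 -c "
import cv2,numpy as np
a=cv2.imread('pics/scene2.png');b=cv2.imread('pics/top2.png')
cv2.imwrite('pics/c2.png',np.vstack([cv2.resize(a[150:250,120:320],None,fx=3,fy=3),cv2.resize(a[260:360,270:470],None,fx=3,fy=3)])[:600])"
```

```text
True
 t11.7 pos [0.3863 0.3312 0.1025] yaw 2.976 F [-1.3 -0.5  7.1] M [-0.01  0.27  0.03] w 0.0313 g 26.0 j -0.72
rel t12.2 pos [0.3857 0.3307 0.1015] yaw 2.977 F [-0.   0.7  1.1] M [-0.03 -0.02 -0.02] w 0.0599 g 0.0 j -0.72
False
at fresh t16.9 pos [ 0.4813 -0.2041  0.0955] yaw 1.426 F [-0.1 -0.3  0.9] M [0.07 0.01 0.01] w 0.0752 g 0.0 j -0.28
[([142.1, 193.3, 160.4, 230.3], 0.61)]
grip1 t17.7 pos [ 0.4811 -0.204   0.0952] yaw 1.426 F [-0.9 -0.6  3.3] M [ 0.07  0.16 -0.04] w 0.0311 g 20.3 j -0.28
open t18.3 pos [ 0.481 -0.204  0.095] yaw 1.426 F [ 0.5  0.1 -1.3] M [ 0.01 -0.01  0.01] w 0.0598 g 0.0 j -0.28
```

View pics/c2.png

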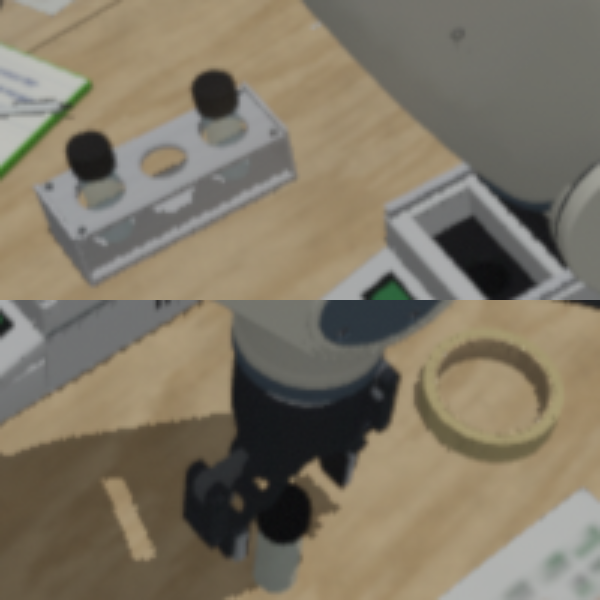

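The used vial stands in rack hole 0 (crop 95,165), the well is empty, and the fingers straddle the fresh cap. Now I grip the fresh vial in the meter's orientation and check where the well mouth is.

Run:
```python
from h import *
F=np.array([.481,-.204])
bot.servo_line([*F,.15],.15); bot.reach([*F,.15],[np.pi,0,YM]); print(bot.servo_line([*F,.095],.1,guard=4))
bot.move_gripper(0,25); bot.hold(.2); st("grip2")
bot.servo_line([*F,.24],.15); st("lift")
a=vision.get_image("scene"); b=vision.get_image("top")
g=lambda i:(255*(i/255.)**0.35).astype(np.uint8)
A=cv2.resize(g(a[205:265,255:325]),None,fx=5,fy=5,interpolation=cv2.INTER_CUBIC)
B=cv2.resize(g(b[235:275,280:340]),None,fx=7,fy=7,interpolation=cv2.INTER_CUBIC)
c=np.zeros((300,780,3),np.uint8); c[:300,:350]=A; c[:280,355:775]=B; cv2.imwrite("pics/w.png",c)
```

```text
False
grip2 t21.5 pos [ 0.4816 -0.2043  0.0957] yaw 2.996 F [ 0.3 -0.   6.7] M [ 0.04  0.04 -0.  ] w 0.0313 g 24.8 j -1.85
lift t22.6 pos [ 0.4804 -0.2037  0.2391] yaw 2.997 F [ 0.1  0.8 -1.4] M [-0.01  0.05  0.09] w 0.0316 g 24.8 j -1.85
```

View pics/w.png

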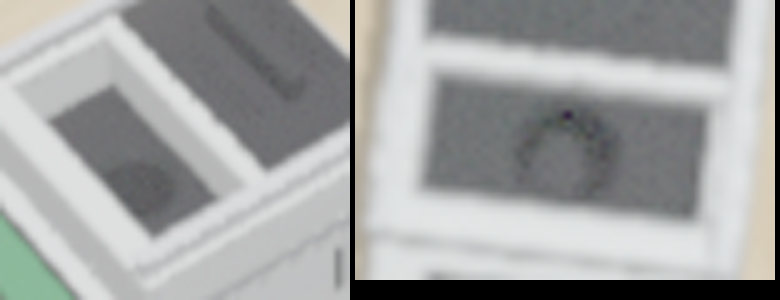

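Run:
```python
from h import *
print(ray("top",(310.6,257),.075),ray("scene",(283.6,243.2),.075))
```

```text
[0.51889007 0.05457131] [0.52213243 0.05204827]
```

Run:
```python
from h import *
P=np.array([.520,.0555])
bot.reach([*P,.245],[np.pi,0,YM]); st("above")
bot.servo_line([*P,.185],.1)
h=bot.servo_line([*P,.107],.04,guard=4); st(h)
bot.hold(.2); st()
```

```text
above t23.7 pos [0.52   0.0548 0.2448] yaw 2.996 F [ 0.6 -0.2 -0.1] M [ 0.03  0.05 -0.02] w 0.0310 g 24.8 j -1.34
True t25.5 pos [0.5198 0.0561 0.1484] yaw 2.996 F [ 0.5  1.9 -1.4] M [ 0.28 -0.23  0.01] w 0.0310 g 25.0 j -1.34
 t25.7 pos [0.5201 0.0561 0.1493] yaw 2.996 F [ 0.6  0.9 -2.7] M [ 0.23 -0.09  0.04] w 0.0314 g 25.0 j -1.34
```

Run:
```python
from h import *
P=np.array([.5205,.0565])
bot.servo_line([*P,.1493],.02); st()
P+=[.0005,.0003]
for z in (.135,.12,.106):
    h=bot.servo_line([*P,z],.04,guard=6); o=st(h)
    if h: break
    d=np.array([-o["moment"][1],o["moment"][0]])   # push direction on foot
    if np.linalg.norm(d)>.1: P+=.0006*d/np.linalg.norm(d); print("P",P)
```

```text
t26.0 pos [0.5204 0.0564 0.1494] yaw 2.996 F [ 0.9 -0.7 -0.8] M [-0.01  0.04 -0.07] w 0.0311 g 25.1 j -1.34
False t26.5 pos [0.5208 0.0568 0.1346] yaw 2.996 F [ 0.2 -0.4 -0.3] M [-0.01 -0.01  0.06] w 0.0314 g 25.1 j -1.34
False t27.0 pos [0.5209 0.0568 0.1197] yaw 2.996 F [-0.1 -0.2 -0.3] M [-0.01 -0.03 -0.02] w 0.0308 g 25.1 j -1.34
False t27.5 pos [0.5208 0.0568 0.1057] yaw 2.996 F [ 0.5  0.1 -0.5] M [-0.02  0.04  0.  ] w 0.0312 g 25.1 j -1.34
```

Run:
```python
from h import *
P=np.array([.5209,.0568])
h=bot.servo_line([*P,.1005],.02,guard=3); st(h)
bot.move_gripper(.056,25); bot.hold(.2); st("rel")
bot.servo_line([*P,.2],.12); 
vision.get_image("top"); print([(x["bbox"],round(x["score"],2)) for x in search_frame("scene","fresh_vial_mid")])
ux=np.array([np.cos(.145),-np.sin(.145)])
q=.0615; Q=P+q*ux
bot.reach([*Q,.2],[np.pi,0,YM-np.pi/2]); bot.move_gripper(.04)
h=bot.servo_line([*Q,.139],.08,guard=4); st(h)
bot.move_gripper(0,20); bot.hold(.2); st("rib")
```

```text
True t27.7 pos [0.5215 0.0566 0.1036] yaw 2.997 F [ 0.1 -1.1  5.5] M [-0.42  0.12 -0.01] w 0.0309 g 25.7 j -1.34
rel t28.3 pos [0.5207 0.0568 0.1029] yaw 2.996 F [-0.5 -0.3  0.2] M [-0.01  0.03  0.02] w 0.0560 g 0.0 j -1.34
[([359.3, 275.3, 376.0, 317.2], 0.93), ([128.7, 181.9, 217.7, 249.7], 0.65), ([247.2, 157.2, 275.2, 183.1], 0.62)]
False t32.0 pos [0.5821 0.0479 0.1393] yaw 1.426 F [-0.1  0.2  0.3] M [-0.04  0.01 -0.  ] w 0.0398 g 0.0 j 0.21
rib t32.5 pos [0.5822 0.0479 0.1396] yaw 1.426 F [-0.  -0.1  6.3] M [-0.04  0.07  0.03] w 0.0093 g 23.3 j 0.21
```

Run:
```python
from h import *
ux=np.array([np.cos(.145),-np.sin(.145)]); W0=np.array([.5209,.0568])
z=.1393
h=bot.servo_line([*(W0+.006*ux),z],.06,guard=12); st(h)
if not h:
    h=bot.servo_line([*(W0-.006*ux),z],.03,guard=10); o=st(h); print((o["tool_pos"][:2]-W0)@ux)
```

```text
False t33.6 pos [0.5262 0.0561 0.1396] yaw 1.426 F [-0.9 -0.1  7.5] M [0.03 0.19 0.02] w 0.0093 g 23.6 j 0.23
True t33.9 pos [0.5206 0.0569 0.1397] yaw 1.426 F [ 1.7 -1.2 -0.7] M [-0.24 -0.32 -0.  ] w 0.0092 g 22.7 j 0.23
-0.0003317311692628419
```

Run:
```python
from h import *
bot.move_gripper(.04,20); bot.hold(.1); o=st()
p=o["tool_pos"]; bot.servo_line([p[0],p[1],.25],.15); bot.reach([.30,.45,.35],[np.pi,0,YM-.5]) 
bot.hold(.3); st()
a=vision.get_image("scene"); b=vision.get_image("top")
g=lambda i:(255*(i/255.)**0.6).astype(np.uint8)
c=np.zeros((600,800,3),np.uint8); c[:590,:400]=cv2.resize(g(a[150:268,220:340])[:, :100],None,fx=4,fy=5)[:590]
c[:510,400:]=cv2.resize(g(b[190:320,180:360]),(400,510)); cv2.imwrite("pics/f.png",c)
```

```text
t34.4 pos [0.5211 0.0569 0.1399] yaw 1.426 F [ 0.6 -0.4  0.5] M [-0.02  0.01 -0.02] w 0.0398 g 0.0 j 0.23
 t37.3 pos [0.3005 0.4496 0.3499] yaw 2.495 F [ 0.8 -0.7 -0. ] M [-0.03  0.02  0.03] w 0.0401 g 0.0 j 0.04
```

View pics/f.png

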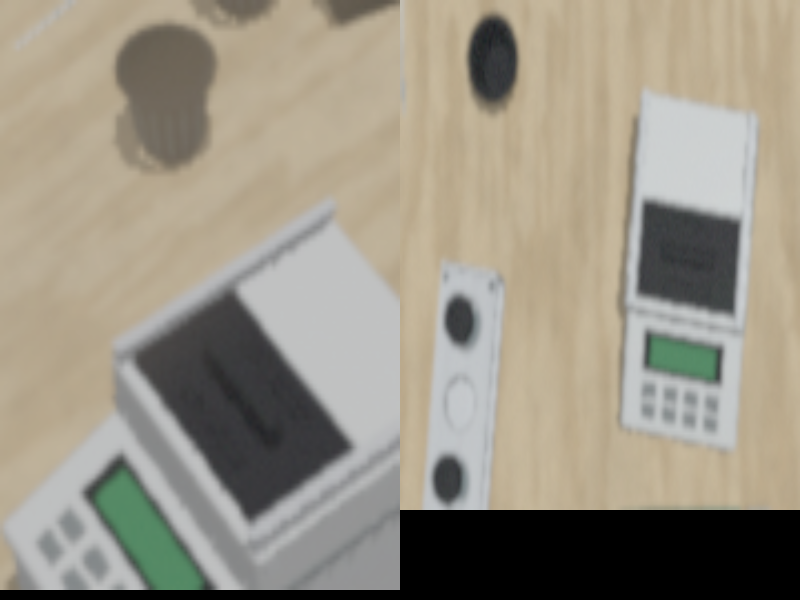

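The cover looks shut and the used vial is in hole 0. I'll confirm the end stop with one guarded push from behind the rib.

Run:
```python
from h import *
ux=np.array([np.cos(.145),-np.sin(.145)]); W0=np.array([.5209,.0568])
bot.move_gripper(0,20)
A=W0+.04*ux
bot.reach([*A,.2],[np.pi,0,YM-np.pi/2]); print(bot.servo_line([*A,.140],.1,guard=4))
h=bot.servo_line([*(W0+.002*ux),.140],.03,guard=12); o=st(h); print((o["tool_pos"][:2]-W0)@ux)
bot.hold(.2); o=st(); print((o["tool_pos"][:2]-W0)@ux)
B=W0+.04*ux
bot.servo_line([*B,.140],.1); bot.servo_line([*B,.25],.15); bot.reach([.30,.45,.35],[np.pi,0,YM-.5]); bot.hold(.5); st()
b=vision.get_image("top"); print([(x["bbox"],x["score"]) for x in search_frame("top","cover")])
```

```text
False
True t41.3 pos [0.5375 0.0546 0.1407] yaw 1.426 F [ 2.5 -1.4 -0.2] M [-0.12 -0.45  0.01] w -0.0001 g 1.4 j 0.22
0.016789001304573767
 t41.5 pos [0.5375 0.0546 0.1405] yaw 1.426 F [ 3.  -0.7  3.2] M [-0.11 -0.47  0.01] w 0.0002 g 1.9 j 0.22
0.016782119912876182
 t45.0 pos [0.3001 0.4499 0.35  ] yaw 2.496 F [ 0.2 -0.8 -0.4] M [ 0.02 -0.05  0.  ] w -0.0003 g 0.0 j 0.04
[([284.3, 240.5, 330.4, 269.3], 0.89)]
```

```bash
python3 -c "
from h import *
print(bot.close_job())"
```

```text
the job is handed in; nothing more can be done
None
```

I felt a used vial in the well and moved it to rack hole 0, lowered the fresh vial to the well bottom (contact at the expected height), slid the cover to its end stop, and handed the job in at about 45 s; no verdict was returned.

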